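# Test and reset the bench's residual-current breaker

## Robot

A 7-joint arm with a two-finger parallel gripper is mounted at the origin on the work surface. World frame = base frame: x ahead of the robot, y to its left, z up, the work surface at z = 0. Lengths are in m, angles in rad, forces in N, time in s.
With the tool pointing down it reaches from about 0.4 to 0.85 m from the base axis. Payload 4.5 kg.
Tool frame: the origin (TCP) lies on the centre line of the jaws, within the pads' length; the fingertips stand 11 mm ahead of it and the grasp point (between the pads) lies 8 mm behind it; z points along the fingers, y is the line along which they close (so a half turn about z gives the same grasp; the last joint's range is limited). The gripper opens to 88 mm and grips with 3 to 60 N. Pads are 18 mm wide; open, the fingers measure 123 mm over their backs; the gripper's body (75 mm by 187 mm) begins 45 mm behind the grasp point.
Start: joints at [1.176, 0.689, -0.195, 1.565, 0.157, 0.902, -0.215], TCP at [0.26, -0.568, 0.25] pointing down, gripper open.
Joint ranges: [-3.01, 3.01], [-0.46, 2.08], [-1.47, 1.51], [0.13, 2.56], [-1, 4.14], [0.04, 2.09], [-2.66, 2.66]. Speed limits (rad/s): [2.57, 2.57, 3.14, 3.14, 3.14, 3.14, 3.14].

## Interface

Orientations are given as a unit quaternion [x, y, z, w].
In Python, from plant import * gives the robot as it stands. The module is installed in compiled form; this text tells all that it offers.
- The arm moves only by the tool send_rows, never from a script. Its argument "motion" is a list of rows, each an object of numbers: "x", "y", "z": the shift along the tool's x, y, z in cm; "rx", "ry", "rz": the turn, a rotation vector about the tool's x, y, z in rad; "jaw": the finger opening in cm, from 0 to 8.81. In form: [{"x": .., "y": .., "z": .., "rx": .., "ry": .., "rz": .., "jaw": ..}, ...]. A call has exactly 5 rows; each row shifts and turns the commanded pose from where the row before left it, along the tool's axes as they then stand; what a row does not reach is not made up. A row lasts 1/10 s, in which the tool goes at most 50 mm and 8.59 degrees, less where a joint would pass 70% of its speed; a pose out of reach is approached as far as the arm can. A call is refused whole if a number of a shift passes 5 or a number of a turn 0.15, either way. A call with a gripper value outside its range is refused whole. The fingers move at their own pace and stop on an object; "grip_force" is the grip in N (left out, the last holds). Time passes only in rows, so rows that do not move let the fingers close, or fill a call up. It gives the time, the measured TCP pose, the force, the opening and the grip force at its end, in the units of the state.
- get_state(): the state, without advancing time (a new reading comes with each control period).
- snapshot(name): name is "scene" or "top" or "wrist"; returns a dict with "img" (384x512x3 uint8, red, green, blue), "vertical_fov" (degrees; the focal length in pixels is half the picture's height over the tangent of half this angle, whatever the lens; pixels are square), "cx", "cy" (the principal point, pixels), "D" ([k1, k2, p1, p2, k3] as OpenCV has them; the pictures are not rectified), "extrinsics" (4x4, takes a point from camera to world coordinates). Camera axes: x right, y up, looking along -z (the intrinsics and any distortion apply to the point x, -y, -z); pixel columns grow to the right and rows downward; lengths in m; the calibration is good to about 2 mm. A picture is of the moment at which its call begins. There is no depth.
- finish_job(): hands the job in; it is judged then, once.
The state is a dict: "clock": time; "q": joint angles; "qd": joint speeds; "joint_torque": joint torques, N m; "tool_pos": TCP position; "eef_rot": TCP orientation; "contact_force": force on the tool from outside, world axes, zero at the start; "moment": the same for the moment, N m; "opening": opening from 0.0 (shut) to 1.0 (fully open); "finger_force": force on a finger pad.
Only numpy, scipy, OpenCV 4.12 (cv2) and the standard library are available. Lean on these libraries where they do the work, as an engineer would, in place of code of your own. Each camera call takes 0.05 s, during which the arm holds its last target. There are 200 camera calls.

## Task

Test the residual-current breaker in the bench power console: press its test button until its toggle drops, then lift that toggle back up until it latches on and stays. Leave every other switch on and the specimen cups standing where they are, and finish by shutting the clear cover, which stands open, fully down over the switches.

Things in the scene. Friction and masses are not known exactly. Their poses are not given: they have to be found in the camera images.
- console: Grey steel bench power console, 210 mm deep, 300 wide. Origin: underside centre, on the bench; x away from the robot at yaw 0, z up. Its front face rises at 15 degrees from 70 mm high at x -110 to 108 mm at x +30, then a flat top with sockets to x +100. 'Up-slope' = along that face, away from the robot; 'outward' = square to it, 15 degrees off vertical towards the robot
- rcd: Residual-current breaker, the only switch with a test button: a white nose 45 mm up-slope by 72 wide, 3 mm proud of the sloped face. Origin: centre of the nose's surface, 90 mm above the bench; axes level like the console's, not tilted. Its place in the row (-72, 0 or +72 mm in y) varies. Toggle centred 14 mm to +y; test button 20 mm to -y and 11 mm down-slope
- isolator: Main isolator, another 72 mm wide nose in the same row, with one toggle 46 mm wide (y) at its centre and no button. Same origin, axes and height as the rcd
- breakers: Four single breakers side by side, together another 72 mm wide nose in the row: a toggle 10 mm wide (y) every 18 mm, no button. Same origin, axes and height as the rcd
- test_button_top (a point): Centre of the end of the round grey test button, 12 mm across, 7 mm proud of the nose; moves with it. It goes in square to the slope. Axes: x up-slope, y as the console's, z outward
- test_button (a joint): How far the test button is in: 0 = out, 0.0045 m = fully in (about 5 N, springs back when let go); the breaker trips at about 3 mm
- rcd_toggle_tip (a point): Middle of the free end of the breaker's black toggle, 22 mm wide (y), 7 thick. It swings about a level axis along y, 8 mm under the nose's surface at the rcd origin's place up-slope; tip 26 mm from that axis. On: leaning 0.45 rad up-slope of outward, tip 15 mm off the nose and 11 mm up-slope of the axis; off: leaning as far down-slope
- rcd_toggle (a joint): Angle of that toggle: 0 to 0.1 rad = up, on, latched; about 0.9 = dropped, off. A spring pulls it down (3 to 4 N at the tip, about 10 N low on the toggle); it latches only when pushed up against the stop at 0, and then stays; latched, it cannot be pulled down by hand. A finger sliding up-slope about 5 mm over the nose lifts it
- cover (a joint): Angle of the clear domed plastic cover hinged along the upper edge of the switch window: 0 = shut, grows as it opens up and back, at most 2.45 rad. It starts open, leaning back, and its stiff hinge holds it where it is left (about 1 to 2 N at the edge moves it)
- cover_hinge (a point): Point on the cover's hinge axis, mid-width. The axis runs along y, 53 mm up-slope of the noses' centre line and 1 mm outward of their surface. Axes as for cover_edge
- cover_edge (a point): Middle of the cover's free edge, on its outer face. Cover: 252 mm wide (y), 104 mm from hinge to free edge, outer face 29 mm off the hinge axis, 26 mm deep walls on its inner side. Axes, turning with it: x from free edge towards hinge, y along the hinge, z square out of its outer face (shut: outward from the slope)
- isolator_toggle (a joint): Main isolator's toggle, built like the residual-current one but 46 mm wide: 0 = up, on; 0.9 rad = down. Stiff, stays where it is put
- breaker0_toggle (a joint): Toggle of a single breaker, 10 mm wide, the one farthest to +y: 0 = up, on; 0.9 rad = down. Stiff
- breaker1_toggle (a joint): Next single breaker to -y, same values
- breaker2_toggle (a joint): Next single breaker to -y, same values
- breaker3_toggle (a joint): Single breaker farthest to -y, same values
- cup_a: Specimen cup with screw lid, 59 mm across the lid, 64 mm tall, standing close in front of the console. Origin: underside centre
- cup_b: Another such cup in front of the console
- cup_c: Another such cup beside the console, on its -y side

How it is judged:
By the outcome, as a careful person would: the job done as asked, in the order asked, and still so for the second after the job is handed in, with the robot touching nothing.
It also fails if it takes over 54 s, if anything falls off the work surface, if the arm or the gripper's body presses on something with over 40 N, if the wrist force passes 120 N, or if a joint passes its speed limit or range.

## Working session

There is one attempt and no reset: what is moved stays moved. The work goes in short steps, Python scripts to look and compute and a tool call to move; the robot and the scene stay as the last step left them, time stands still between calls to the robot, and variables do not carry over. Pictures are saved under pics/ and viewed, at most 11 in all, crops included, and the job is handed in when it is done.

Besides the shell and the picture viewer there is one more tool, called as a command line: name --argument value ..., lists and objects as JSON in quotes. send_rows: Moves the arm, as the interface text tells. Its arguments: {"type":"object","properties":{"motion":{"type":"array"},"grip_force":{"type":"number"}},"required":["motion"]}

```bash
mkdir -p pics; python3 - <<'E'
from plant import *
import cv2,pickle
for n in ["scene","top"]:
    s=snapshot(n); cv2.imwrite(f"pics/{n}0.png",cv2.resize(s["img"][:,:,::-1],(800,600),interpolation=cv2.INTER_CUBIC)); pickle.dump(s,open(f"{n}0.pkl","wb"))
    print(n,s["vertical_fov"],s["cx"],s["cy"],s["D"],s["extrinsics"])
s=get_state();print(s)
E
```

```text
scene 57.8385633660123 252.39769546447903 191.30701247401115 [-0.03921005  0.          0.          0.          0.        ] [[ 0.70879002 -0.43860389  0.55248831  0.84583124]
 [ 0.70536548  0.4503608  -0.54738897 -0.39526979]
 [-0.00873215  0.77769002  0.62858729  0.51489244]
 [ 0.          0.          0.          1.        ]]
top 55.243409853267 256.0432481241582 192.467111934517 [-0.07607307  0.          0.          0.          0.        ] [[ 0.00169077  0.9970378  -0.07689457  0.42366379]
 [-0.99977687  0.00330448  0.02086366 -0.0357578 ]
 [ 0.02105595  0.07684214  0.99682091  0.74781571]
 [ 0.          0.          0.          1.        ]]
{'clock': 0.1, 'q': array([ 1.17583731,  0.68986039, -0.19452149,  1.56620731,  0.15729087,
        0.90251734, -0.21512374]), 'qd': array([ 0.00185857, -0.00168472, -0.00045665, -0.00151979,  0.00070968,
       -0.00088261, -0.00107775]), 'joint_torque': array([-3.64351268e-03, -5.28500068e+01, -1.27148632e+00, -1.53835505e+01,
       -5.25292021e-02,  2.02608979e-03,  2.37242750e-05]), 'tool_pos': array([ 0.2595797 , -0.56795526,  0.24902377]), 'eef_rot': array([ 9.77103594e-01,  2.12762600e-01, -2.26003571e-04, -7.68883006e-04]), 'contact_force': array([-1.05726284,  0.48087054, -0.34396595]), 'moment': array([ 0.04340002, -0.00158747, -0.01555392]), 'finger_force': 0.0, 'opening': 0.9992931113958864}
```

View pics/top0.png

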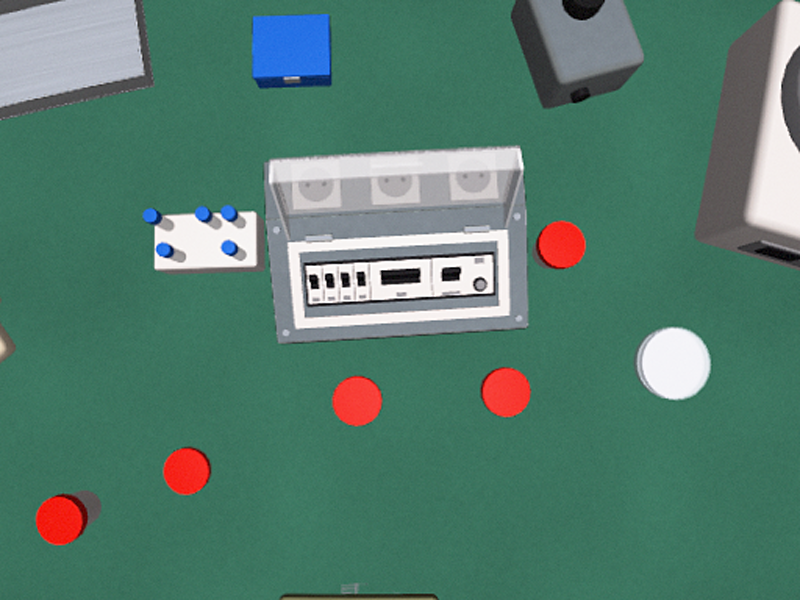

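View pics/scene0.png

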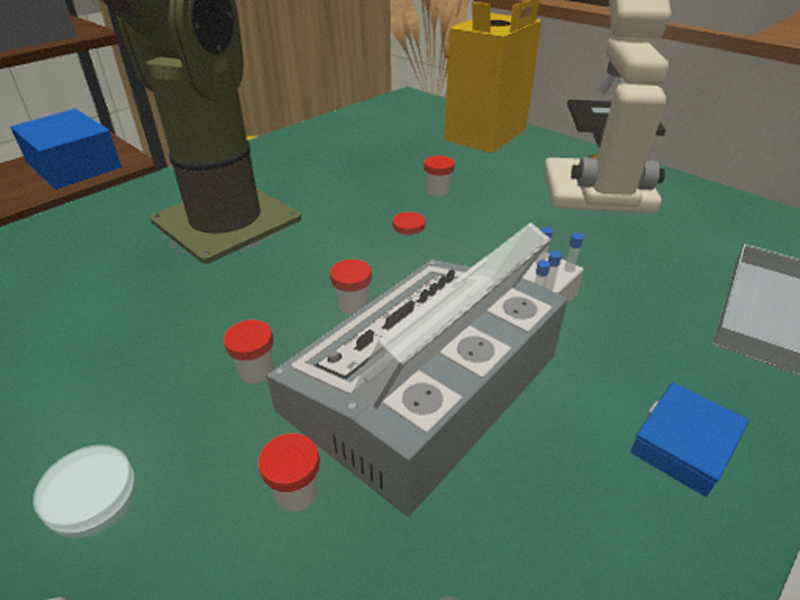

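Top view (800x600): breakers are on the left, the isolator in the middle and the RCD on the right (-y), with its test button at (480,284). The console's front corners are at (281,343) and (527,327), and the open cover's free edge runs (268,160)–(521,148). Next I'll fit the console pose and cover angle.

```bash
cat > h.py <<'E'
import numpy as np,cv2,pickle,json,os
from scipy.spatial.transform import Rotation as R
s15,c15=np.sin(np.pi/12),np.cos(np.pi/12)
U=np.array([c15,0,s15]);N=np.array([-s15,0,c15]);Y=np.array([0,1.,0])
O=np.array([-.047,0,.090])           # row centre on nose surface, console frame
def S(u,y,n): return O+u*U+y*Y+n*N   # slope frame -> console frame
def cov(th,d,y,n=.029):              # point on cover, d from hinge, n off the axis
    return S(.053,0,.001)+y*Y+d*(-np.cos(th)*U+np.sin(th)*N)+n*(np.sin(th)*U+np.cos(th)*N)
def W(p,pose): return R.from_euler('z',pose[2]).apply(p)+[pose[0],pose[1],0]
def proj(P,s):
    E=np.linalg.inv(s["extrinsics"]);P=np.atleast_2d(P)@E[:3,:3].T+E[:3,3]
    P=P*[1,-1,-1];f=192/np.tan(np.radians(s["vertical_fov"]/2))
    K=np.array([[f,0,s["cx"]],[0,f,s["cy"]],[0,0,1]])
    return cv2.projectPoints(P,np.zeros(3),np.zeros(3),K,np.array(s["D"],float))[0].reshape(-1,2)
E
cat > fit.py <<'E'
from h import *
from scipy.optimize import least_squares
st,ss=[pickle.load(open(n+"0.pkl","rb")) for n in("top","scene")]
k=1/1.5625
b=S(-.011,-.092,.007)
T=[([-.11,.15,.07],(281,343)),([-.11,-.15,.07],(527,327)),(b,(480,284))]
Sc=[([-.11,-.15,.07],(269,381)),([.10,-.15,.108],(408,452+10)),([.1,.15,.108],(566,297))]
def P(p):return W(np.array(p),p0)
def res(v):
    r=[]
    for L,s in((T,st),(Sc[:1]+Sc[2:],ss)):
        r.append(proj(W(np.array([a for a,_ in L]),v),s)-np.array([c for _,c in L])*k)
    r.append(proj(W(np.array([cov(v[3],.104,.126),cov(v[3],.104,-.126)]),v),st)-np.array([(268,160),(521,148)])*k)
    return np.concatenate(r).ravel()
o=least_squares(res,[.5,0,0,2.1],loss='soft_l1');print(o.x,res(o.x).round(1));np.save("pose.npy",o.x)
v=o.x
pts=[b,S(0,-.072,0),S(.011,-.058,.015),S(0,0,0),S(.011,.072,.015),[.1,-.15,.108],[.1,.15,.108],[-.11,.15,.07],[-.11,-.15,.07],[.03,.15,.108],[.03,-.15,.108]]
pts+= [cov(v[3],d,y) for d in(0,.104) for y in(-.126,.126)]
ims=[]
for s in(st,ss):
    im=np.ascontiguousarray(cv2.resize(s["img"][:,:,::-1],None,fx=3,fy=3,interpolation=2))
    for q in proj(W(np.array(pts),v),s): cv2.circle(im,tuple((q*3+1).astype(int)),4,(255,0,255),1)
    ims.append(im)
cv2.imwrite("pics/fit.png",cv2.resize(np.hstack([ims[0][250:720,480:1060],ims[1][400:1000,480:1060][:470]]),(800,324)))
E
python3 fit.py
```

```text
[ 0.54619594 -0.04685461  0.06772129  2.18988665] [-2.7 -0.4  1.4 -0.8  0.6  0.3 -2.3 -4.   2.7 -0.4  0.5  1.  -0.6 -0.5]
```

View pics/fit.png

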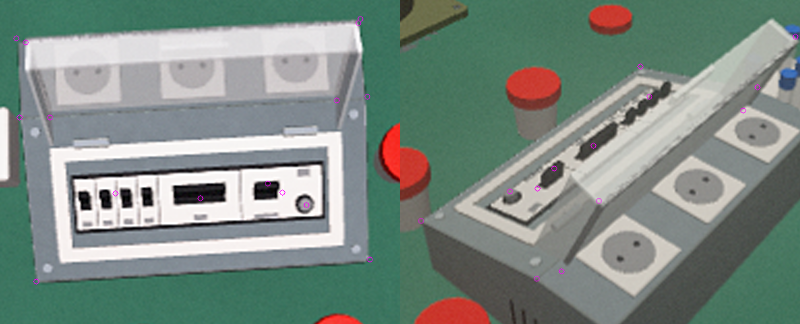

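The fit is good to a few mm: θ≈2.19, and the rings land on the button, toggle and corners. Next I'll write the move helper and go above the button.

```bash
cat > go.py <<'E'
from plant import get_state
from h import *
import sys
# usage: go.py n u y n_tip  -> rows bringing the fingertip to slope point
n,u,y,h=int(sys.argv[1]),*[float(a)/1000 for a in sys.argv[2:5]]
pose=np.load("pose.npy");s=get_state()
yaw=R.from_euler('z',pose[2])
Rt=yaw*R.from_matrix(np.c_[U,-Y,-N]);R0=R.from_quat(s["eef_rot"])
tip=S(u,y,h+.011);p=W(tip,pose);dp=p-s["tool_pos"]
rv=(R0.inv()*Rt).as_rotvec();cur=R0
tp=yaw.inv().apply(s["tool_pos"]-[pose[0],pose[1],0])-O
print("t",s["clock"],"tip now u,y,n mm",(1e3*np.array([tp@U,tp[1],tp@N-.011])).round(1),"F slope",[round(float(yaw.inv().apply(s["contact_force"])@a),1) for a in(U,Y,N)],"maxrv",abs(rv).max().round(3))
for i in range(n):
    d=cur.inv().apply(dp/n)*100
    print(dict(zip("x y z rx ry rz".split(),[*map(float,d.round(2)),*map(float,(rv/n).round(3))])))
    cur=cur*R.from_rotvec(rv/n)
E
python3 go.py 15 -11 -94 90
```

```text
t 0.1 tip now u,y,n mm [-223.7 -500.5  213.6] F slope [-1.1, 0.6, -0.1] maxrv 0.359
{'x': 2.44, 'y': -1.98, 'z': 0.43, 'rx': -0.003, 'ry': 0.017, 'rz': 0.024}
{'x': 2.38, 'y': -2.03, 'z': 0.47, 'rx': -0.003, 'ry': 0.017, 'rz': 0.024}
{'x': 2.32, 'y': -2.09, 'z': 0.5, 'rx': -0.003, 'ry': 0.017, 'rz': 0.024}
{'x': 2.27, 'y': -2.15, 'z': 0.53, 'rx': -0.003, 'ry': 0.017, 'rz': 0.024}
{'x': 2.2, 'y': -2.2, 'z': 0.57, 'rx': -0.003, 'ry': 0.017, 'rz': 0.024}
{'x': 2.14, 'y': -2.26, 'z': 0.6, 'rx': -0.003, 'ry': 0.017, 'rz': 0.024}
{'x': 2.08, 'y': -2.31, 'z': 0.62, 'rx': -0.003, 'ry': 0.017, 'rz': 0.024}
{'x': 2.01, 'y': -2.36, 'z': 0.65, 'rx': -0.003, 'ry': 0.017, 'rz': 0.024}
{'x': 1.94, 'y': -2.41, 'z': 0.68, 'rx': -0.003, 'ry': 0.017, 'rz': 0.024}
{'x': 1.87, 'y': -2.46, 'z': 0.7, 'rx': -0.003, 'ry': 0.017, 'rz': 0.024}
{'x': 1.8, 'y': -2.5, 'z': 0.73, 'rx': -0.003, 'ry': 0.017, 'rz': 0.024}
{'x': 1.72, 'y': -2.55, 'z': 0.75, 'rx': -0.003, 'ry': 0.017, 'rz': 0.024}
{'x': 1.65, 'y': -2.59, 'z': 0.77, 'rx': -0.003, 'ry': 0.017, 'rz': 0.024}
{'x': 1.57, 'y': -2.63, 'z': 0.79, 'rx': -0.003, 'ry': 0.017, 'rz': 0.024}
{'x': 1.5, 'y': -2.67, 'z': 0.81, 'rx': -0.003, 'ry': 0.017, 'rz': 0.024}
```

send_rows --motion '[{"x":2.44,"y":-1.98,"z":0.43,"rx":-0.003,"ry":0.017,"rz":0.024,"jaw":0},{"x":2.38,"y":-2.03,"z":0.47,"rx":-0.003,"ry":0.017,"rz":0.024,"jaw":0},{"x":2.32,"y":-2.09,"z":0.5,"rx":-0.003,"ry":0.017,"rz":0.024,"jaw":0},{"x":2.27,"y":-2.15,"z":0.53,"rx":-0.003,"ry":0.017,"rz":0.024,"jaw":0},{"x":2.2,"y":-2.2,"z":0.57,"rx":-0.003,"ry":0.017,"rz":0.024,"jaw":0}]'

```text
clock: 0.6
tool_pos: [0.3299, -0.4267, 0.2277]
eef_rot: [0.987, 0.153, 0.043, -0.002]
contact_force: [-0.0, -0.4, -0.4]
opening: 0.569
finger_force: 0.0
```

send_rows --motion '[{"x":2.14,"y":-2.26,"z":0.6,"rx":-0.003,"ry":0.017,"rz":0.024,"jaw":0},{"x":2.08,"y":-2.31,"z":0.62,"rx":-0.003,"ry":0.017,"rz":0.024,"jaw":0},{"x":2.01,"y":-2.36,"z":0.65,"rx":-0.003,"ry":0.017,"rz":0.024,"jaw":0},{"x":1.94,"y":-2.41,"z":0.68,"rx":-0.003,"ry":0.017,"rz":0.024,"jaw":0},{"x":1.87,"y":-2.46,"z":0.7,"rx":-0.003,"ry":0.017,"rz":0.024,"jaw":0}]'

```text
clock: 1.1
tool_pos: [0.3999, -0.2863, 0.2063]
eef_rot: [0.992, 0.093, 0.086, -0.004]
contact_force: [0.0, 0.5, -0.2]
opening: 0.116
finger_force: 0.0
```

send_rows --motion '[{"x":1.8,"y":-2.5,"z":0.73,"rx":-0.003,"ry":0.017,"rz":0.024,"jaw":0},{"x":1.72,"y":-2.55,"z":0.75,"rx":-0.003,"ry":0.017,"rz":0.024,"jaw":0},{"x":1.65,"y":-2.59,"z":0.77,"rx":-0.003,"ry":0.017,"rz":0.024,"jaw":0},{"x":1.57,"y":-2.63,"z":0.79,"rx":-0.003,"ry":0.017,"rz":0.024,"jaw":0},{"x":1.5,"y":-2.67,"z":0.81,"rx":-0.003,"ry":0.017,"rz":0.024,"jaw":0}]'

```text
clock: 1.6
tool_pos: [0.4697, -0.146, 0.1846]
eef_rot: [0.991, 0.033, 0.129, -0.005]
contact_force: [0.2, 0.8, -0.7]
opening: 0.002
finger_force: 0.0
```

```bash
python3 go.py 2 -11 -94 90; cat > look.py <<'E'
from plant import *
from h import *
import sys
nm,cam=sys.argv[1:3];s=snapshot(cam);pickle.dump(s,open(nm+".pkl","wb"));v=np.load("pose.npy")
im=np.ascontiguousarray(cv2.resize(s["img"][:,:,::-1],(800,600),interpolation=2))
for p in [S(-.011,-.092,.007),S(.011,-.058,.015),S(0.011,0,.015),S(.011,.072+.027,.015)]:
    q=proj(W(p,v),s)[0];print(q.round(1),(q*1.5625).round(0));
    if abs(q).max()<1000: cv2.circle(im,tuple((q*1.5625).astype(int)),4,(255,0,255),1)
cv2.imwrite(f"pics/{nm}.png",im)
E
python3 look.py w1 wrist
```

```text
t 1.6 tip now u,y,n mm [-10.3 -93.7  89.7] F slope [0.0, 0.8, -0.7] maxrv 0.004
{'x': -0.04, 'y': 0.01, 'z': -0.02, 'rx': -0.001, 'ry': 0.002, 'rz': -0.001}
{'x': -0.04, 'y': 0.01, 'z': -0.02, 'rx': -0.001, 'ry': 0.002, 'rz': -0.001}
[255.9 200.9] [400. 314.]
[208.9 176.7] [326. 276.]
[129.2 176.9] [202. 276.]
[ -6.5 177.2] [-10. 277.]
```

View pics/w1.png

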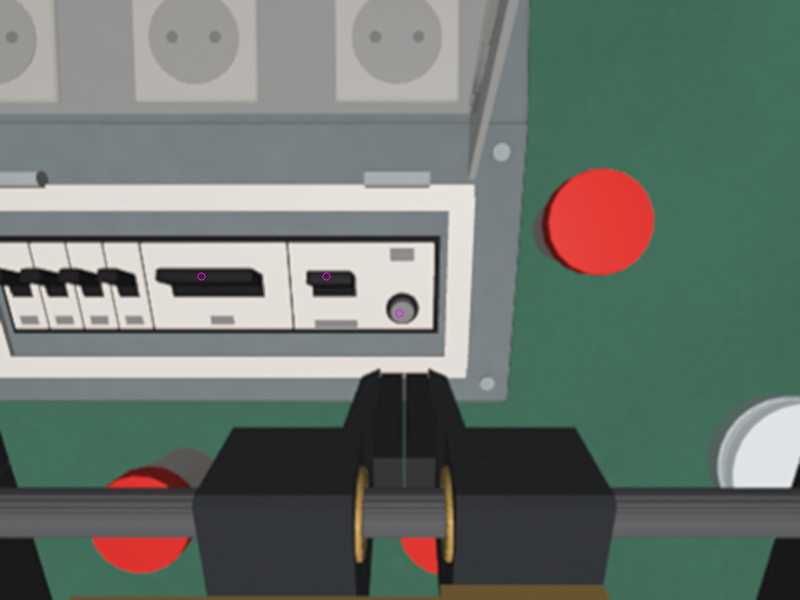

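The close view shows the button at (403,307), about 2 mm off the prediction. I'll correct the pose and descend.

```bash
python3 - <<'E'
import numpy as np
v=np.load("pose.npy");v[0]+=.0025;v[1]-=.0022;np.save("pose.npy",v)
E
python3 go.py 5 -11 -94 12
```

```text
t 1.65 tip now u,y,n mm [-10.5 -85.3  89.3] F slope [0.7, 3.8, -0.8] maxrv 0.007
{'x': -0.01, 'y': 0.19, 'z': 1.54, 'rx': -0.001, 'ry': 0.001, 'rz': 0.001}
{'x': -0.01, 'y': 0.18, 'z': 1.54, 'rx': -0.001, 'ry': 0.001, 'rz': 0.001}
{'x': -0.01, 'y': 0.18, 'z': 1.55, 'rx': -0.001, 'ry': 0.001, 'rz': 0.001}
{'x': -0.01, 'y': 0.18, 'z': 1.55, 'rx': -0.001, 'ry': 0.001, 'rz': 0.001}
{'x': -0.01, 'y': 0.18, 'z': 1.55, 'rx': -0.001, 'ry': 0.001, 'rz': 0.001}
```

send_rows --motion '[{"x":0,"y":0.02,"z":1.5,"jaw":0},{"z":1.5,"jaw":0},{"z":1.5,"jaw":0},{"z":1.5,"jaw":0},{"z":0.5,"jaw":0}]'

```text
schema error: expected keys x, y, z, rx, ry, rz, jaw
```

```bash
python3 go.py 1 -11 -94 12
```

```text
t 1.65 tip now u,y,n mm [-10.5 -85.3  89.3] F slope [0.7, 3.8, -0.8] maxrv 0.007
{'x': -0.04, 'y': 0.93, 'z': 7.72, 'rx': -0.007, 'ry': 0.003, 'rz': 0.005}
```

send_rows --motion '[{"x":0,"y":0,"z":1.5,"rx":0,"ry":0,"rz":0,"jaw":0},{"x":0,"y":0,"z":1.5,"rx":0,"ry":0,"rz":0,"jaw":0},{"x":0,"y":0,"z":1.5,"rx":0,"ry":0,"rz":0,"jaw":0},{"x":0,"y":0,"z":1.0,"rx":0,"ry":0,"rz":0,"jaw":0},{"x":0,"y":0,"z":0,"rx":0,"ry":0,"rz":0,"jaw":0}]'

```text
clock: 2.15
tool_pos: [0.4883, -0.1491, 0.1448]
eef_rot: [0.992, 0.033, 0.12, -0.009]
contact_force: [0.4, 0.5, -0.4]
opening: 0.002
finger_force: 0.0
```

```bash
python3 go.py 1 -11 -94 12
```

```text
t 2.15 tip now u,y,n mm [ -5.1 -95.7  47.2] F slope [0.3, 0.5, -0.5] maxrv 0.021
{'x': -0.51, 'y': -0.14, 'z': 3.53, 'rx': -0.009, 'ry': 0.021, 'rz': -0.003}
```

send_rows --motion '[{"x":-0.2,"y":-0.07,"z":0.6,"rx":-0.003,"ry":0.007,"rz":0,"jaw":0},{"x":-0.2,"y":-0.07,"z":0.8,"rx":-0.003,"ry":0.007,"rz":0,"jaw":0},{"x":-0.1,"y":0,"z":0.8,"rx":-0.003,"ry":0.007,"rz":-0.003,"jaw":0},{"x":0,"y":0,"z":0.8,"rx":0,"ry":0,"rz":0,"jaw":0},{"x":0,"y":0,"z":0.2,"rx":0,"ry":0,"rz":0,"jaw":0}]'

```text
clock: 2.65
tool_pos: [0.5023, -0.1528, 0.1273]
eef_rot: [0.992, 0.034, 0.118, -0.01]
contact_force: [-0.3, -0.8, 0.9]
opening: 0.007
finger_force: 0.0
```

```bash
python3 go.py 1 -11 -94 5
```

```text
t 2.65 tip now u,y,n mm [   3.6 -100.4   26.6] F slope [-0.1, -0.8, 1.0] maxrv 0.024
{'x': -1.41, 'y': -0.62, 'z': 2.2, 'rx': -0.011, 'ry': 0.024, 'rz': -0.0}
```

send_rows --motion '[{"x":0,"y":0,"z":0,"rx":0,"ry":0,"rz":0,"jaw":0},{"x":0,"y":0,"z":0,"rx":0,"ry":0,"rz":0,"jaw":0},{"x":0,"y":0,"z":0,"rx":0,"ry":0,"rz":0,"jaw":0},{"x":0,"y":0,"z":0,"rx":0,"ry":0,"rz":0,"jaw":0},{"x":0,"y":0,"z":0,"rx":0,"ry":0,"rz":0,"jaw":0}]'

```text
clock: 3.15
tool_pos: [0.5018, -0.1528, 0.128]
eef_rot: [0.992, 0.035, 0.118, -0.009]
contact_force: [-1.1, -0.7, 0.0]
opening: 0.004
finger_force: 0.0
```

```bash
python3 go.py 1 -11 -94 5; python3 -c "
from plant import *
s=get_state();print(s['q'].round(3),s['qd'].round(3),s['contact_force'],s['joint_torque'].round(1))"; python3 look.py w2 wrist
```

```text
t 3.15 tip now u,y,n mm [   3.3 -100.3   27.4] F slope [-1.1, -0.6, 0.3] maxrv 0.024
{'x': -1.37, 'y': -0.61, 'z': 2.28, 'rx': -0.011, 'ry': 0.024, 'rz': 0.002}
[ 0.306  0.722 -0.074  2.175 -1.     0.043 -0.249] [-0.001 -0.    -0.    -0.001 -0.001 -0.001  0.   ] [-1.13565603 -0.68017448  0.00813034] [  0.  -44.6   0.2  -5.7  -0.   -0.2  -0. ]
[244.8 257.7] [382. 403.]
[182.2 230.8] [285. 361.]
[ 78.2 230.2] [122. 360.]
[-97.4 229.2] [-152.  358.]
```

View pics/w2.png

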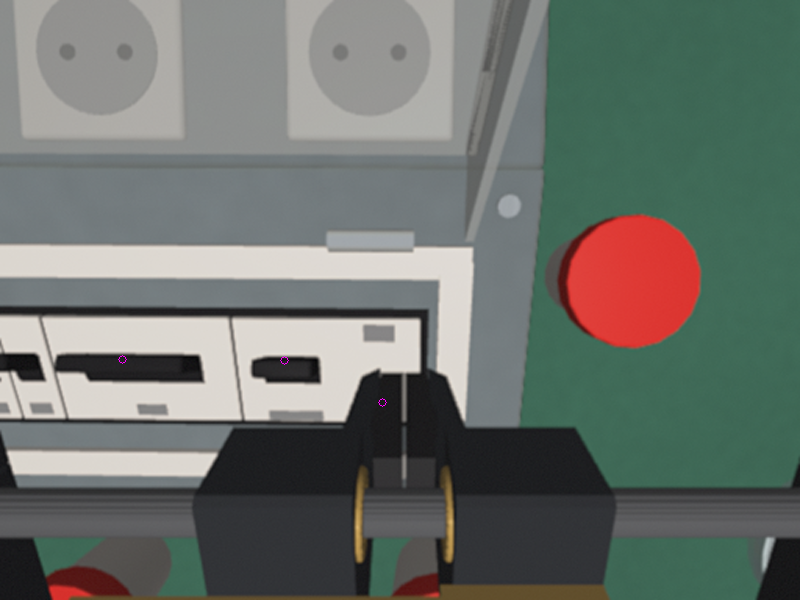

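q5 and q6 are at their limits, because tilting the tool 15° forward isn't reachable this close in. Nothing was touched. I'll use a vertical tool and press with the fingertip's far lower edge.

```bash
cat > go.py <<'E'
from plant import get_state
from h import *
import sys
# go.py rows u y n [tilt_deg fwd] : bring far-lower edge of closed fingertips (tip + 9 mm tool x) to slope point (mm)
n,u,y,h=int(sys.argv[1]),*[float(a)/1000 for a in sys.argv[2:5]]
t=np.radians(float(sys.argv[5])) if len(sys.argv)>5 else 0
pose=np.load("pose.npy");s=get_state();yaw=R.from_euler('z',pose[2])
X=np.array([np.cos(t),0,np.sin(t)]);Z=np.array([np.sin(t),0,-np.cos(t)])
Rt=yaw*R.from_matrix(np.c_[X,-Y,Z]);R0=R.from_quat(s["eef_rot"])
off=np.array([.009,0,.011])
p=W(S(u,y,h),pose)-Rt.apply(off);dp=p-s["tool_pos"]
rv=(R0.inv()*Rt).as_rotvec();cur=R0
e=yaw.inv().apply(s["tool_pos"]+R0.apply(off)-[pose[0],pose[1],0])-O
F=yaw.inv().apply(s["contact_force"])
print("t",round(s["clock"],2),"edge u,y,n",(1e3*np.array([e@U,e[1],e@N])).round(1),"F u,y,n",np.array([F@U,F[1],F@N]).round(1),"rv",rv.round(3),"q456",s["q"][3:6].round(2))
for i in range(n):
    d=cur.inv().apply(dp/n)*100
    print(*d.round(2),"|",*(rv/n).round(3)); cur=cur*R.from_rotvec(rv/n)
E
python3 go.py 5 -11 -94 25
```

```text
t 3.2 edge u,y,n [  12.  -100.1   27.2] F u,y,n [-0.5 -0.4  0.2] rv [-0.01  -0.238  0.003] q456 [ 2.17 -1.    0.04]
-0.4 -0.13 0.02 | -0.002 -0.048 0.001
-0.4 -0.13 0.04 | -0.002 -0.048 0.001
-0.4 -0.13 0.06 | -0.002 -0.048 0.001
-0.4 -0.13 0.08 | -0.002 -0.048 0.001
-0.39 -0.13 0.09 | -0.002 -0.048 0.001
```

send_rows --motion '[{"x":-0.4,"y":-0.13,"z":-0.4,"rx":-0.002,"ry":-0.048,"rz":0.001,"jaw":0},{"x":-0.4,"y":-0.13,"z":-0.4,"rx":-0.002,"ry":-0.048,"rz":0.001,"jaw":0},{"x":-0.4,"y":-0.13,"z":-0.3,"rx":-0.002,"ry":-0.048,"rz":0.001,"jaw":0},{"x":-0.4,"y":-0.13,"z":0,"rx":-0.002,"ry":-0.048,"rz":0.001,"jaw":0},{"x":-0.4,"y":-0.13,"z":0,"rx":-0.002,"ry":-0.048,"rz":0.001,"jaw":0}]'

```text
clock: 3.7
tool_pos: [0.4795, -0.1475, 0.1361]
eef_rot: [0.999, 0.033, -0.002, -0.0]
contact_force: [1.1, -0.4, -1.2]
opening: 0.005
finger_force: 0.0
```

```bash
python3 go.py 4 -11 -94 12
```

```text
t 3.7 edge u,y,n [-10.  -93.5  39. ] F u,y,n [ 0.7 -0.5 -1.4] rv [-0.     0.004 -0.001] q456 [ 2.05 -0.79  0.5 ]
0.15 0.01 0.66 | -0.0 0.001 -0.0
0.15 0.01 0.66 | -0.0 0.001 -0.0
0.15 0.01 0.66 | -0.0 0.001 -0.0
0.15 0.01 0.66 | -0.0 0.001 -0.0
```

send_rows --motion '[{"x":0.15,"y":0,"z":0.66,"rx":0,"ry":0.002,"rz":0,"jaw":0},{"x":0.15,"y":0,"z":0.66,"rx":0,"ry":0.001,"rz":0,"jaw":0},{"x":0.15,"y":0,"z":0.66,"rx":0,"ry":0,"rz":0,"jaw":0},{"x":0.15,"y":0,"z":0.66,"rx":0,"ry":0,"rz":0,"jaw":0},{"x":0,"y":0,"z":0,"rx":0,"ry":0,"rz":0,"jaw":0}]'

```text
clock: 4.2
tool_pos: [0.485, -0.1475, 0.1085]
eef_rot: [0.999, 0.033, -0.0, -0.001]
contact_force: [-0.2, -0.2, -0.1]
opening: 0.008
finger_force: 0.0
```

```bash
python3 go.py 1 -11 -94 3.5;python3 look.py w3 wrist
```

```text
t 4.2 edge u,y,n [-11.8 -93.9  10.9] F u,y,n [-0.3 -0.2 -0. ] rv [-0.002  0.    -0.003] q456 [ 2.05 -0.83  0.44]
0.27 0.01 0.7 | -0.002 0.0 -0.003
[254.5 234.3] [398. 366.]
[180.8 210.4] [283. 329.]
[ 56.6 210.7] [ 88. 329.]
[-154.1  211.2] [-241.  330.]
```

View pics/w3.png

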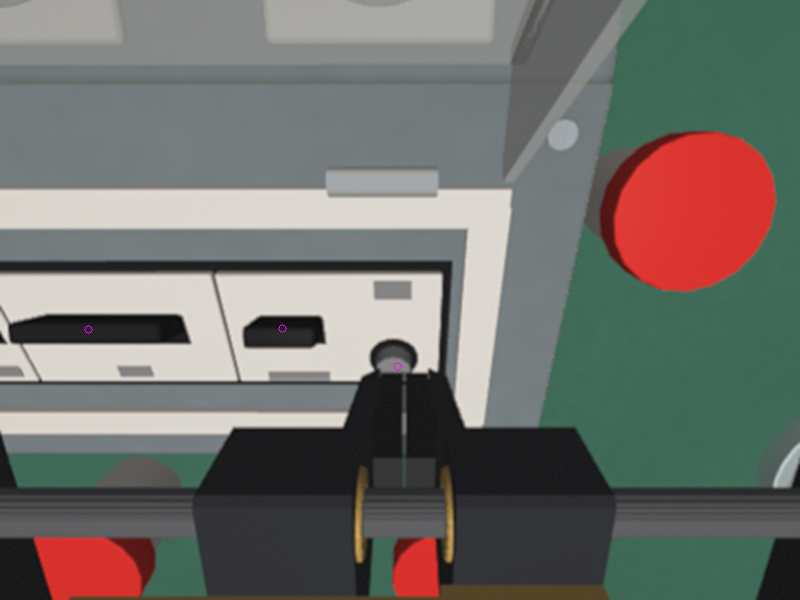

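The edge sits over the button at (394,360), with the toggle clear to the left. Pressing now.

send_rows --motion '[{"x":0.25,"y":0,"z":0.1,"rx":0,"ry":0,"rz":0,"jaw":0},{"x":0.05,"y":0,"z":0.2,"rx":0,"ry":0,"rz":0,"jaw":0},{"x":0.05,"y":0,"z":0.2,"rx":0,"ry":0,"rz":0,"jaw":0},{"x":0.05,"y":0,"z":0.2,"rx":0,"ry":0,"rz":0,"jaw":0},{"x":0,"y":0,"z":0,"rx":0,"ry":0,"rz":0,"jaw":0}]'

```text
clock: 4.75
tool_pos: [0.4901, -0.1474, 0.1026]
eef_rot: [0.999, 0.033, 0.001, -0.0]
contact_force: [0.8, -0.5, 5.6]
opening: 0.005
finger_force: 2.3
```

```bash
python3 go.py 1 -9 -94 3
```

```text
t 4.75 edge u,y,n [ -8.4 -94.2   3.9] F u,y,n [ 2.2 -0.6  5.2] rv [-0.    -0.002 -0.002] q456 [ 2.04 -0.84  0.44]
-0.03 -0.02 0.11 | -0.0 -0.002 -0.002
```

send_rows --motion '[{"x":0,"y":0,"z":0.1,"rx":0,"ry":0,"rz":0,"jaw":0},{"x":0,"y":0,"z":0.1,"rx":0,"ry":0,"rz":0,"jaw":0},{"x":0,"y":0,"z":0,"rx":0,"ry":0,"rz":0,"jaw":0},{"x":0,"y":0,"z":0,"rx":0,"ry":0,"rz":0,"jaw":0},{"x":0,"y":0,"z":0,"rx":0,"ry":0,"rz":0,"jaw":0}]'

```text
clock: 5.25
tool_pos: [0.4903, -0.1474, 0.1017]
eef_rot: [0.999, 0.033, 0.002, -0.0]
contact_force: [-0.7, 1.1, 14.4]
opening: 0.002
finger_force: 6.7
```

```bash
python3 go.py 1 -9 -94 3; python3 look.py w4 wrist; python3 -c "
import cv2
a=cv2.imread('pics/w4.png');cv2.imwrite('pics/w4c.png',a[230:450,150:550])"
```

```text
t 5.25 edge u,y,n [ -8.4 -94.2   3. ] F u,y,n [ 3.2  1.1 14.1] rv [-0.001 -0.003 -0.002] q456 [ 2.04 -0.84  0.43]
-0.05 -0.02 0.01 | -0.001 -0.003 -0.002
[253.7 249.6] [396. 390.]
[177.6 226.8] [278. 354.]
[ 49.2 227.1] [ 77. 355.]
[-169.1  227.6] [-264.  356.]
```

View pics/w4c.png

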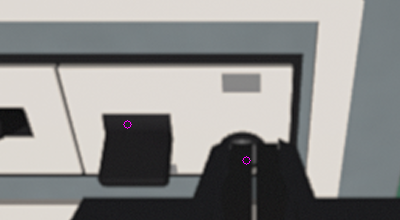

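The toggle has dropped: it now reaches further down-slope, to about (285,415) in the full view. Retracting and moving to the down-slope side of the toggle.

send_rows --motion '[{"x":0,"y":0,"z":-1,"rx":0,"ry":0,"rz":0,"jaw":0},{"x":-0.3,"y":0,"z":-1.2,"rx":0,"ry":0,"rz":0,"jaw":0},{"x":-1.3,"y":-1.2,"z":-0.3,"rx":0,"ry":0,"rz":0,"jaw":0},{"x":-0.8,"y":-1.2,"z":0,"rx":0,"ry":0,"rz":0,"jaw":0},{"x":0,"y":-1.2,"z":0,"rx":0,"ry":0,"rz":0,"jaw":0}]'

```text
clock: 5.8
tool_pos: [0.4617, -0.1124, 0.1259]
eef_rot: [0.999, 0.032, -0.0, -0.001]
contact_force: [0.4, 0.3, 0.5]
opening: 0.004
finger_force: 0.0
```

send_rows --motion '[{"x":0,"y":0,"z":0,"rx":0,"ry":0,"rz":0,"jaw":0},{"x":0,"y":0,"z":0,"rx":0,"ry":0,"rz":0,"jaw":0},{"x":0,"y":0,"z":0,"rx":0,"ry":0,"rz":0,"jaw":0},{"x":0,"y":0,"z":0,"rx":0,"ry":0,"rz":0,"jaw":0},{"x":0,"y":0,"z":0,"rx":0,"ry":0,"rz":0,"jaw":0}]'

```text
clock: 6.3
tool_pos: [0.4633, -0.1133, 0.1254]
eef_rot: [0.999, 0.033, 0.0, -0.0]
contact_force: [-0.0, -0.4, 0.6]
opening: 0.006
finger_force: 0.0
```

```bash
python3 go.py 4 -27 -58 5
```

```text
t 6.3 edge u,y,n [-26.1 -58.4  32.2] F u,y,n [ 0.1 -0.4  0.6] rv [-0.    -0.001 -0.002] q456 [ 2.13 -0.85  0.41]
0.15 -0.01 0.66 | -0.0 -0.0 -0.001
0.15 -0.01 0.66 | -0.0 -0.0 -0.001
0.15 -0.01 0.66 | -0.0 -0.0 -0.001
0.15 -0.01 0.66 | -0.0 -0.0 -0.001
```

send_rows --motion '[{"x":0.13,"y":0,"z":0.66,"rx":0,"ry":0,"rz":0,"jaw":0},{"x":0.13,"y":0,"z":0.66,"rx":0,"ry":0,"rz":0,"jaw":0},{"x":0.13,"y":0,"z":0.66,"rx":0,"ry":0,"rz":0,"jaw":0},{"x":0.13,"y":0,"z":0.66,"rx":0,"ry":0,"rz":0,"jaw":0},{"x":0,"y":0,"z":0,"rx":0,"ry":0,"rz":0,"jaw":0}]'

```text
clock: 6.8
tool_pos: [0.4681, -0.1123, 0.098]
eef_rot: [0.999, 0.033, -0.0, -0.001]
contact_force: [-0.5, -0.1, 1.0]
opening: 0.007
finger_force: 0.0
```

```bash
python3 go.py 5 2 -58 5; python3 look.py w5 wrist; python3 -c "
import cv2
a=cv2.imread('pics/w5.png');cv2.imwrite('pics/w5c.png',a[200:450,200:600])"
```

```text
t 6.8 edge u,y,n [-28.4 -57.6   4.6] F u,y,n [-0.3 -0.   1.1] rv [-0.001  0.001 -0.002] q456 [ 2.13 -0.89  0.35]
0.59 0.01 -0.17 | -0.0 0.0 -0.0
0.59 0.01 -0.17 | -0.0 0.0 -0.0
0.59 0.01 -0.17 | -0.0 0.0 -0.0
0.59 0.01 -0.17 | -0.0 0.0 -0.0
0.59 0.01 -0.17 | -0.0 0.0 -0.0
[329.6 216.9] [515. 339.]
[258.6 187.8] [404. 293.]
[120.4 188.1] [188. 294.]
[-114.4  188.6] [-179.  295.]
```

View pics/w5c.png

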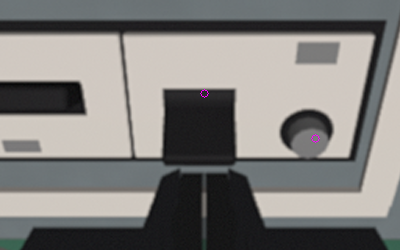

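The finger is centred just down-slope of the dropped toggle (200,165 in the crop). Sliding up-slope.

send_rows --motion '[{"x":0.55,"y":0,"z":-0.15,"rx":0,"ry":0,"rz":0,"jaw":0},{"x":0.55,"y":0,"z":-0.15,"rx":0,"ry":0,"rz":0,"jaw":0},{"x":0.55,"y":0,"z":-0.15,"rx":0,"ry":0,"rz":0,"jaw":0},{"x":0.55,"y":0,"z":-0.15,"rx":0,"ry":0,"rz":0,"jaw":0},{"x":0.4,"y":0,"z":-0.1,"rx":0,"ry":0,"rz":0,"jaw":0}]'

```text
clock: 7.35
tool_pos: [0.4924, -0.1106, 0.1063]
eef_rot: [0.999, 0.033, -0.002, -0.001]
contact_force: [-5.1, 0.5, 0.3]
opening: 0.007
finger_force: 3.0
```

```bash
python3 go.py 1 4 -58 5
```

```text
t 7.35 edge u,y,n [ -2.9 -57.6   6.3] F u,y,n [-4.8  0.9  1.6] rv [-0.002  0.003 -0.002] q456 [ 2.06 -0.85  0.44]
0.69 0.04 -0.06 | -0.002 0.003 -0.002
```

send_rows --motion '[{"x":0.25,"y":0,"z":0,"rx":0,"ry":0,"rz":0,"jaw":0},{"x":0.2,"y":0,"z":0,"rx":0,"ry":0,"rz":0,"jaw":0},{"x":0.15,"y":0,"z":-0.05,"rx":0,"ry":0,"rz":0,"jaw":0},{"x":0.1,"y":0,"z":-0.02,"rx":0,"ry":0,"rz":0,"jaw":0},{"x":0,"y":0,"z":0,"rx":0,"ry":0,"rz":0,"jaw":0}]'

```text
clock: 7.85
tool_pos: [0.4946, -0.1104, 0.1064]
eef_rot: [0.999, 0.032, -0.006, -0.001]
contact_force: [-12.4, -1.7, 5.7]
opening: 0.005
finger_force: 7.0
```

```bash
python3 go.py 1 4 -58 5
```

```text
t 7.85 edge u,y,n [ -0.8 -57.6   5.7] F u,y,n [-10.6  -0.9   8.8] rv [-0.003  0.011 -0.004] q456 [ 2.04 -0.84  0.46]
0.47 0.04 -0.05 | -0.003 0.011 -0.004
```

send_rows --motion '[{"x":0.2,"y":0,"z":0,"rx":0,"ry":0,"rz":0,"jaw":0},{"x":0.2,"y":0,"z":-0.05,"rx":0,"ry":0,"rz":0,"jaw":0},{"x":0.2,"y":0,"z":-0.05,"rx":0,"ry":0,"rz":0,"jaw":0},{"x":0,"y":0,"z":0,"rx":0,"ry":0,"rz":0,"jaw":0},{"x":0,"y":0,"z":0,"rx":0,"ry":0,"rz":0,"jaw":0}]'

```text
clock: 8.35
tool_pos: [0.4951, -0.1103, 0.1065]
eef_rot: [0.999, 0.031, -0.01, -0.002]
contact_force: [-22.4, -3.9, 5.5]
opening: 0.005
finger_force: 11.5
```

```bash
python3 go.py 1 4 -58 5
```

```text
t 8.35 edge u,y,n [ -0.4 -57.5   5.6] F u,y,n [-20.4  -2.3  11.2] rv [-0.005  0.021 -0.006] q456 [ 2.03 -0.83  0.48]
0.42 0.05 -0.04 | -0.005 0.021 -0.006
```

It's firmly on the stop. Backing off and checking.

send_rows --motion '[{"x":-1.0,"y":0,"z":0.1,"rx":0,"ry":0,"rz":0,"jaw":0},{"x":-1.0,"y":0,"z":0.2,"rx":0,"ry":0,"rz":0,"jaw":0},{"x":-1.0,"y":0,"z":0,"rx":0,"ry":0,"rz":0,"jaw":0},{"x":-0.5,"y":0,"z":-1.5,"rx":0,"ry":0,"rz":0,"jaw":0},{"x":0,"y":0,"z":-1.5,"rx":0,"ry":0,"rz":0,"jaw":0}]'

```text
clock: 8.85
tool_pos: [0.4716, -0.1123, 0.1353]
eef_rot: [0.999, 0.033, -0.0, -0.001]
contact_force: [0.1, 1.1, 0.5]
opening: 0.005
finger_force: 0.0
```

```bash
python3 go.py 1 -30 -58 60; python3 look.py w6 wrist; python3 -c "
import cv2
a=cv2.imread('pics/w6.png');cv2.imwrite('pics/w6c.png',a[100:450,0:600])"
```

```text
t 8.85 edge u,y,n [-15.5 -57.9  39.6] F u,y,n [0.3 1.1 0.5] rv [-0.001  0.    -0.003] q456 [ 2.1  -0.82  0.46]
-1.93 0.02 -1.59 | -0.001 0.0 -0.003
[315.5 197. ] [493. 308.]
[258.2 172. ] [403. 269.]
[149.7 172.3] [234. 269.]
[-34.7 172.9] [-54. 270.]
```

View pics/w6c.png

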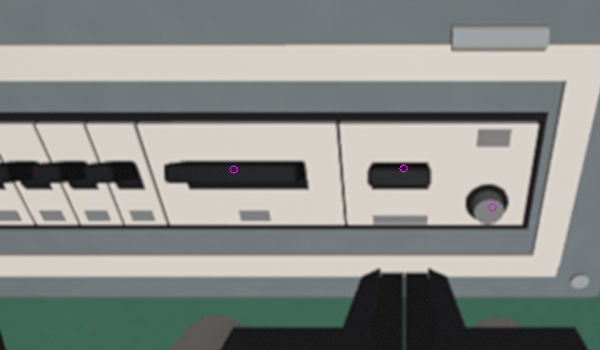

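The toggle is up and latched, and the isolator and breakers are untouched. Now I'll plan the cover path, with a vertical tool behind the free edge at mid-width.

```bash
cat > cvp.py <<'E'
from plant import get_state
from h import *
pose=np.load("pose.npy");s=get_state();yaw=R.from_euler('z',pose[2])
T=yaw.inv().apply(s["tool_pos"]-[pose[0],pose[1],0]);F=yaw.inv().apply(s["contact_force"])
c=T+[-.009,0,-.011]
print("t",round(s["clock"],2),"near corner x,y,z mm",(1e3*c).round(1),"F",F.round(1),"yawerr/rot",(R.from_quat(s["eef_rot"]).inv()*yaw*R.from_matrix(np.diag([1,-1,-1.]))).as_rotvec().round(3),"q",s["q"].round(2))
E
cat > plan.py <<'E'
from h import *
for th in [2.19,2,1.85,1.7,1.5,1.3,1.1,.9,.7,.5,.3,.15,0]:
    E=cov(th,.104,0);C=cov(th,.088,0);phi=np.pi*195/180-th
    p=E-[0,0,.016] if phi<np.pi/2 else C
    print(th,round(np.degrees(phi)),"corner x,z",(1e3*p[[0,2]]).round(0))
E
python3 cvp.py; python3 plan.py
```

```text
t 8.9 near corner x,y,z mm [-88.7 -58.4 126.2] F [ 0.2 -0.2  1. ] yawerr/rot [ 0.    -0.004 -0.002] q [-0.15  0.77  0.49  2.1  -0.82  0.46 -0.53]
2.19 70 corner x,z [ 67. 176.]
2 80 corner x,z [ 50. 186.]
1.85 89 corner x,z [ 35. 192.]
1.7 98 corner x,z [ 21. 196.]
1.5 109 corner x,z [  3. 197.]
1.3 121 corner x,z [-16. 195.]
1.1 132 corner x,z [-33. 190.]
0.9 143 corner x,z [-49. 180.]
0.7 155 corner x,z [-63. 168.]
0.5 166 corner x,z [-75. 154.]
0.3 178 corner x,z [-83. 137.]
0.15 186 corner x,z [-87. 124.]
0 195 corner x,z [-89. 110.]
```

send_rows --motion '[{"x":0,"y":0,"z":-2,"rx":0,"ry":0,"rz":0,"jaw":0},{"x":0,"y":-0.5,"z":-3,"rx":0,"ry":0,"rz":0,"jaw":0},{"x":0,"y":-0.5,"z":-3,"rx":0,"ry":0,"rz":0,"jaw":0},{"x":0,"y":-0.5,"z":-3,"rx":0,"ry":0,"rz":0,"jaw":0},{"x":0,"y":-0.5,"z":-2.5,"rx":0,"ry":0,"rz":0,"jaw":0}]'

```text
clock: 9.4
tool_pos: [0.4715, -0.0922, 0.2713]
eef_rot: [0.999, 0.033, 0.001, -0.0]
contact_force: [1.2, 0.2, 0.6]
opening: 0.004
finger_force: 0.0
```

```bash
python3 cvp.py
```

```text
t 9.4 near corner x,y,z mm [-89.  -37.8 260.3] F [1.2 0.1 0.6] yawerr/rot [-0.    -0.002 -0.001] q [-0.38  0.58  0.78  1.99 -0.57  0.79 -0.77]
```

send_rows --motion '[{"x":2,"y":-0.4,"z":0,"rx":0,"ry":0,"rz":0,"jaw":0},{"x":2.5,"y":-0.5,"z":0,"rx":0,"ry":0,"rz":0,"jaw":0},{"x":2.5,"y":-0.5,"z":0,"rx":0,"ry":0,"rz":0,"jaw":0},{"x":2.5,"y":-0.5,"z":0,"rx":0,"ry":0,"rz":0,"jaw":0},{"x":2.5,"y":-0.5,"z":0,"rx":0,"ry":0,"rz":0,"jaw":0}]'

```text
clock: 9.9
tool_pos: [0.5904, -0.0597, 0.2698]
eef_rot: [0.999, 0.033, 0.001, -0.001]
contact_force: [0.6, 0.1, 1.2]
opening: 0.009
finger_force: 0.0
```

send_rows --motion '[{"x":2.5,"y":-0.5,"z":0,"rx":0,"ry":0,"rz":0,"jaw":0},{"x":2.5,"y":-0.5,"z":0,"rx":0,"ry":0,"rz":0,"jaw":0},{"x":2,"y":-0.4,"z":0,"rx":0,"ry":0,"rz":0,"jaw":0},{"x":0.5,"y":0,"z":0,"rx":0,"ry":0,"rz":0,"jaw":0},{"x":0,"y":0,"z":0,"rx":0,"ry":0,"rz":0,"jaw":0}]'

```text
clock: 10.4
tool_pos: [0.6631, -0.0416, 0.2694]
eef_rot: [0.999, 0.033, 0.0, -0.0]
contact_force: [-0.3, 0.1, 0.4]
opening: -0.0
finger_force: 0.0
```

```bash
python3 cvp.py; python3 look.py s7 scene
```

```text
t 10.4 near corner x,y,z mm [105.6  -0.3 258.4] F [-0.3  0.1  0.4] yawerr/rot [-0.    -0.    -0.001] q [-0.36  0.84  0.76  1.44 -0.61  1.11 -1.  ]
[212.8 226.9] [332. 355.]
[234.2 215.8] [366. 337.]
[256.1 199.2] [400. 311.]
[288.6 174.6] [451. 273.]
```

View pics/s7.png

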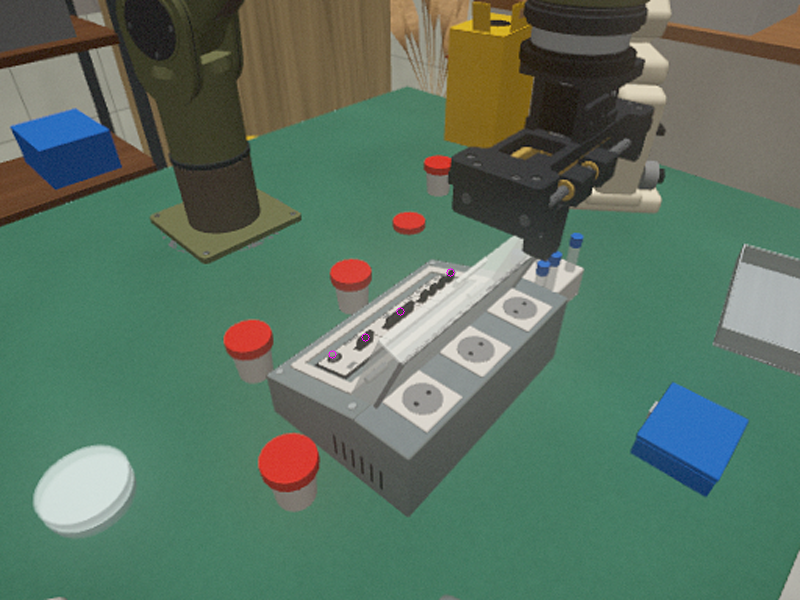

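The hand is above and behind the cover, everything else is in place, and the switches are up. Descending, then pulling.

send_rows --motion '[{"x":0,"y":0,"z":1.5,"rx":0,"ry":0,"rz":0,"jaw":0},{"x":0,"y":0,"z":2,"rx":0,"ry":0,"rz":0,"jaw":0},{"x":0,"y":0,"z":2,"rx":0,"ry":0,"rz":0,"jaw":0},{"x":0,"y":0,"z":2,"rx":0,"ry":0,"rz":0,"jaw":0},{"x":0,"y":0,"z":0.8,"rx":0,"ry":0,"rz":0,"jaw":0}]'

```text
clock: 10.95
tool_pos: [0.6608, -0.0413, 0.1842]
eef_rot: [0.999, 0.032, -0.002, -0.001]
contact_force: [1.0, -0.8, 0.0]
opening: 0.006
finger_force: 0.0
```

send_rows --motion '[{"x":-0.5,"y":0,"z":0,"rx":0,"ry":0,"rz":0,"jaw":0},{"x":-1,"y":0,"z":0,"rx":0,"ry":0,"rz":0,"jaw":0},{"x":-1,"y":0,"z":0,"rx":0,"ry":0,"rz":0,"jaw":0},{"x":-1,"y":0,"z":0,"rx":0,"ry":0,"rz":0,"jaw":0},{"x":-1,"y":0,"z":-0.5,"rx":0,"ry":0,"rz":0,"jaw":0}]'

```text
clock: 11.45
tool_pos: [0.6186, -0.0449, 0.1931]
eef_rot: [0.999, 0.033, 0.002, -0.0]
contact_force: [2.9, -0.5, 2.2]
opening: 0.003
finger_force: 1.2
```

```bash
python3 cvp.py
```

```text
t 11.45 near corner x,y,z mm [ 61.   -0.6 182.1] F [ 2.9 -0.7  2.2] yawerr/rot [ 0.    -0.004 -0.002] q [-0.36  0.86  0.69  1.67 -0.68  0.87 -0.89]
```

send_rows --motion '[{"x":-1.3,"y":0,"z":-0.5,"rx":0,"ry":0,"rz":0,"jaw":0},{"x":-1.3,"y":0,"z":-0.5,"rx":0,"ry":0,"rz":0,"jaw":0},{"x":-1.4,"y":0,"z":-0.4,"rx":0,"ry":0,"rz":0,"jaw":0},{"x":-1.4,"y":0,"z":-0.1,"rx":0,"ry":0,"rz":0,"jaw":0},{"x":-1.4,"y":0,"z":0,"rx":0,"ry":0,"rz":0,"jaw":0}]'

```text
clock: 11.95
tool_pos: [0.5505, -0.0495, 0.2085]
eef_rot: [0.999, 0.033, 0.002, -0.0]
contact_force: [1.0, -0.5, -0.5]
opening: 0.009
finger_force: 0.5
```

```bash
python3 cvp.py
```

```text
t 11.95 near corner x,y,z mm [ -7.3  -0.5 197.5] F [ 1.  -0.6 -0.5] yawerr/rot [-0.    -0.004 -0.002] q [-0.38  0.76  0.7   1.86 -0.68  0.78 -0.82]
```

Tracking well at θ≈1.4. Continuing along the arc.

send_rows --motion '[{"x":-1.2,"y":0,"z":0.2,"rx":0,"ry":0,"rz":0,"jaw":0},{"x":-1.3,"y":0,"z":0.5,"rx":0,"ry":0,"rz":0,"jaw":0},{"x":-1.3,"y":0,"z":0.7,"rx":0,"ry":0,"rz":0,"jaw":0},{"x":-0.9,"y":0,"z":0.7,"rx":0,"ry":0,"rz":0,"jaw":0},{"x":-0.7,"y":0,"z":0.9,"rx":0,"ry":0,"rz":0,"jaw":0}]'

```text
clock: 12.45
tool_pos: [0.4959, -0.053, 0.1779]
eef_rot: [0.999, 0.033, 0.001, -0.0]
contact_force: [0.6, 0.2, 1.0]
opening: 0.003
finger_force: 0.4
```

```bash
python3 cvp.py
```

```text
t 12.45 near corner x,y,z mm [-62.   -0.4 166.9] F [0.6 0.2 1. ] yawerr/rot [-0.001 -0.002 -0.002] q [-0.35  0.73  0.62  2.04 -0.75  0.61 -0.71]
```

send_rows --motion '[{"x":-1.2,"y":0,"z":1.3,"rx":0,"ry":0,"rz":0,"jaw":0},{"x":-0.8,"y":0,"z":1.5,"rx":0,"ry":0,"rz":0,"jaw":0},{"x":-0.4,"y":0,"z":1.0,"rx":0,"ry":0,"rz":0,"jaw":0},{"x":0,"y":0,"z":0.7,"rx":0,"ry":0,"rz":0,"jaw":0},{"x":0,"y":0,"z":0.4,"rx":0,"ry":0,"rz":0,"jaw":0}]'

```text
clock: 12.95
tool_pos: [0.4725, -0.0543, 0.128]
eef_rot: [0.999, 0.033, 0.001, -0.0]
contact_force: [-0.9, 0.6, 2.1]
opening: 0.004
finger_force: 1.6
```

```bash
python3 cvp.py
```

```text
t 12.95 near corner x,y,z mm [-8.54e+01 -1.00e-01  1.17e+02] F [-0.9  0.7  2.1] yawerr/rot [-0.001 -0.001 -0.002] q [-0.26  0.78  0.47  2.14 -0.88  0.43 -0.59]
```

send_rows --motion '[{"x":0,"y":0,"z":0.2,"rx":0,"ry":0,"rz":0,"jaw":0},{"x":0,"y":0,"z":0.2,"rx":0,"ry":0,"rz":0,"jaw":0},{"x":0,"y":0,"z":0.2,"rx":0,"ry":0,"rz":0,"jaw":0},{"x":0,"y":0,"z":0.2,"rx":0,"ry":0,"rz":0,"jaw":0},{"x":0,"y":0,"z":0,"rx":0,"ry":0,"rz":0,"jaw":0}]'

```text
clock: 13.45
tool_pos: [0.4726, -0.0544, 0.1262]
eef_rot: [0.999, 0.032, 0.004, -0.003]
contact_force: [-15.1, 5.6, 73.1]
opening: 0.005
finger_force: 37.5
```

```bash
python3 cvp.py
```

```text
t 13.45 near corner x,y,z mm [-85.2  -0.2 115.2] F [-14.7   6.6  73.1] yawerr/rot [-0.005 -0.007 -0.004] q [-0.25  0.78  0.45  2.14 -0.89  0.41 -0.58]
```

It's hard against the stop, so the cover is fully shut. Releasing and lifting away.

send_rows --motion '[{"x":0,"y":0,"z":-1,"rx":0,"ry":0,"rz":0,"jaw":0},{"x":0,"y":0,"z":-2,"rx":0,"ry":0,"rz":0,"jaw":0},{"x":0,"y":0,"z":-3,"rx":0,"ry":0,"rz":0,"jaw":0},{"x":0,"y":0,"z":-3,"rx":0,"ry":0,"rz":0,"jaw":0},{"x":0,"y":0,"z":-2,"rx":0,"ry":0,"rz":0,"jaw":0}]'

```text
clock: 13.95
tool_pos: [0.4734, -0.0546, 0.2321]
eef_rot: [0.999, 0.033, 0.002, 0.0]
contact_force: [0.6, 0.3, -0.1]
opening: 0.007
finger_force: 0.0
```

send_rows --motion '[{"x":0,"y":0,"z":-1,"rx":0,"ry":0,"rz":0,"jaw":0},{"x":0,"y":0,"z":0,"rx":0,"ry":0,"rz":0,"jaw":0},{"x":0,"y":0,"z":0,"rx":0,"ry":0,"rz":0,"jaw":0},{"x":0,"y":0,"z":0,"rx":0,"ry":0,"rz":0,"jaw":0},{"x":0,"y":0,"z":0,"rx":0,"ry":0,"rz":0,"jaw":0}]'

```text
clock: 14.45
tool_pos: [0.472, -0.0541, 0.239]
eef_rot: [0.999, 0.033, -0.001, -0.0]
contact_force: [0.5, 0.4, -0.2]
opening: 0.011
finger_force: 0.0
```

```bash
python3 - <<'E'
from plant import *
import cv2,numpy as np
from h import *
v=np.load("pose.npy")
ims=[]
for n in("scene","wrist"):
    s=snapshot(n);im=np.ascontiguousarray(cv2.resize(s["img"][:,:,::-1],(800,600),interpolation=2))
    for d in(0,.104):
        for y in(-.126,.126):
            cv2.circle(im,tuple((proj(W(cov(0,d,y),v),s)[0]*1.5625).astype(int)),4,(255,0,255),1)
    ims.append(im)
cv2.imwrite("pics/end.png",np.hstack([ims[0][150:550,200:600],ims[1][0:400,200:600]]))
E
```

```text
(no output)
```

View pics/end.png

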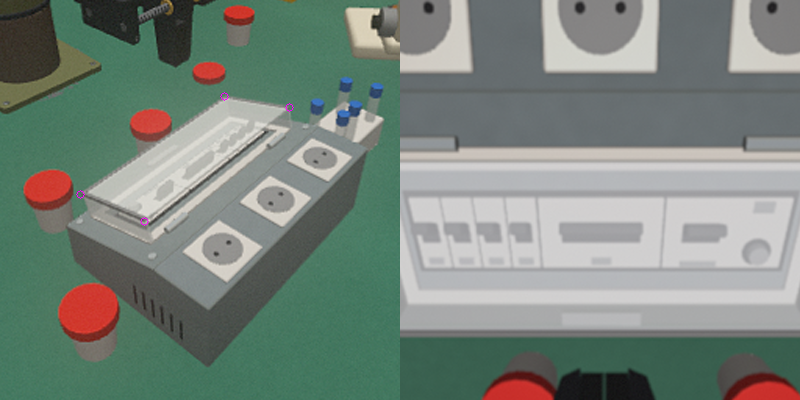

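The cover is shut: its corners match the θ=0 rings at (80,195), (145,222), (224,97) and (289,108). All toggles are up and the cups haven't moved. Handing in.

```bash
python3 -c "
from plant import *
print(finish_job())"
```

```text
the job is handed in; nothing more can be done
None
```

I tested the breaker (it tripped and its toggle latched back on), left the other switches on and the cups standing in place, shut the cover fully, and handed the job in at about 14.5 s; the final press on the cover reached about 73 N at the fingertips, under the 120 N wrist limit.

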